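Unclamp the turned candle holder

ROBOT

A 6-joint arm with a two-finger parallel gripper is mounted at the origin on the work surface. World frame = base frame: x ahead of the robot, y to its left, z up, the work surface at z = 0. Lengths are in m, angles in rad, forces in N, time in s.
With the tool pointing down it reaches from about 0.375 to 0.925 m from the base axis. Payload 5.7 kg.
Tool frame: the origin (TCP) lies between the finger pads; the fingertips stand 8 mm ahead of it and the grasp point (between the pads) lies 11 mm behind it; z points along the fingers, y is the direction in which the jaws open and shut (so a half turn about z gives the same grasp; the last joint's range is limited). The gripper opens to 88 mm and grips with 3 to 60 N. Pads are 20 mm wide; open, the fingers measure 115 mm over their backs; the gripper's body (75 mm by 178 mm) begins 61 mm behind the grasp point.
Start: joints at [-1.292, 0.359, 1.51, -0, 1.272, -0.115], TCP at [0.23, -0.554, 0.231] pointing down, gripper open.
Joint ranges: [-2.97, 2.97], [-1.01, 2.36], [0.21, 2.38], [-0.96, 4.11], [0.2, 2.71], [-2.98, 2.98]. Speed limits (rad/s): [2.39, 2.39, 3.14, 3.14, 3.14, 3.14].

INTERFACE

Orientations are given as a unit quaternion [x, y, z, w].
In Python, from cell import bot gives the robot as it stands.
- The arm moves only by the shell command python3 -m handwheel 'ROWS' [FORCE]. ROWS is JSON, a list of rows, each an object with "travel": the shift along the tool's x, y, z as a fraction of full scale, a list of three; "delta_rot": the turn, a rotation vector about the tool's x, y, z as a fraction of full scale, a list of three; "gripper": the closure in counts, from 0 (fully open) to 255 (shut). A call has 1 to 10 rows; each row is the pose to reach, as a shift and turn from the pose commanded when the call began, along the tool's axes at that moment, turning the shorter way round; what a row does not reach only later rows make up. Full scale, the value 1, is 250 mm for a shift and pi rad for a turn. A row lasts 1/10 s, in which the tool goes at most 50 mm and 8.59 degrees, less where a joint would pass 70% of its speed; a pose out of reach is approached as far as the arm can. A call with a number of a shift or a turn outside -1 to 1 is refused whole. A call with a gripper value outside its range is refused whole. The fingers move at their own pace and stop on an object; FORCE is the grip in N (left out, the last holds). Time passes only in rows, so rows that repeat a pose let the fingers close. It gives the time, the measured TCP pose, the force and the opening at its end, in the units of the state.
- bot.observe(): the state, without advancing time (a new reading comes with each control period).
- bot.get_image(name): name is "scene" or "top" or "wrist"; returns (picture, depth): 420x560x3 uint8, blue, green, red; 420x560 float32, m along the optical axis (not along the pixel's ray), 0 where there is no reading.
- bot.camera_info(name): a dict with "camera_matrix" (3x3 intrinsics, pixels), "rvec" (rotation vector, rad) and "tvec" (3), from world to camera coordinates, as OpenCV has them. Camera axes: x right, y down, z forward; pixel columns grow to the right and rows downward; lengths in m; the calibration is good to about 2 mm. A picture is of the moment at which its call begins: read the wrist's pose just before it. camera_info takes no time and is no camera call; for the wrist camera it gives the pose at the moment of the call.
- bot.close_job(): hands the job in, once; it reports no verdict.
Trained networks look in the newest picture that a camera, given by its name, has taken for a name from the list of things; names that differ only in an ending like _2 or _b are one class to them, and where a whole thing is asked for, a point or a joint stands for the part that bears it (a point fixed in the world has none). Each returns a list of dicts, best first, with "score" (0 to 1); they miss things now and then, are a little off and sometimes report something else, mostly with a low value. They report only what shows in the picture. A call takes as long as a camera call. They do not tell look-alikes from the thing itself.
- bot.spot_in(camera, query): "point" ([x, y, z] in m, in world coordinates, good to about 4 mm: the middle of the surface that is visible of it).
- bot.tip_of(camera, query): "point" ([x, y, z] in m, in world coordinates, good to about 4 mm: a listed point, or the origin of a listed thing).
The state is a dict: "t": time; "joints": joint angles; "qd": joint speeds; "effort": joint torques, N m; "eef_pos": TCP position; "eef_rot": TCP orientation; "contact_force": force on the tool from outside, world axes, zero at the start; "torque": the same for the moment, N m; "gripper_width": finger opening in m.
Only numpy, scipy, OpenCV 4.12 (cv2) and the standard library are available. Lean on these libraries where they do the work, as an engineer would, in place of code of your own. Each camera call takes 0.05 s, during which the arm holds its last target. There are 200 camera calls.

TASK

The pale wooden candle holder clamped in the green bench vise is finished. Slide the vise jaw wide open by its red grip and leave it open, then lift the holder out, lower it (do not drop it) into the wooden tray with the cork floor so that it stands upright on the floor of the tray, and let go.

Things in the scene. Friction and masses are not known exactly. Their poses are not given: they have to be found in the camera images.
- jaw (a joint): Opening of the vise's sliding jaw in m: 0 to 0.004 at the start (clamped), 0.06 at its stop. It slides level, away from the fixed jaw, along -x of jaw_grip (roughly towards the robot). About 5 N moves it; it stays where it is left. A pale lip on it reaches 10 mm over the holder's foot, so the holder can be lifted only once the jaw is open by more than 15 mm.
- jaw_grip (a point): Grasp point of the red upright grip on the sliding jaw: on its centre line, 17 mm below its top. The grip is a block 24 mm along x (the slide) by 34 mm along y (across), 45 mm tall. x points level from the grip to the clamped holder, 82 mm away when clamped; z is up. It moves with the jaw. The green jaw below it is 84 mm wide, its top 27 mm below this point.
- holder_center (a point): Centre, half-way up, of the pale wooden candle holder in the vise: round, upright, 95 mm tall; foot 76 mm in diameter, 14 mm thick; above it a straight stem 44 mm in diameter to the top, two thin dark rings. z points up the stem. About 0.18 kg. It starts with its foot 30 mm above the table; the jaws' tops are 7 mm or more below this point. (A dark holder stands elsewhere: not this one.)
- tray_floor (a point): Centre of the cork floor of the dark-walled wooden tray, on the floor's surface, 6 mm above the table; z is up. The tray is fixed and square, 156 mm inside, walls 6 mm thick rising 16 mm above the floor, sides along its x and y axes. (A black tray of the same size with offcuts in it is not the one.)
Things that resemble listed ones, but are neither listed nor needed, are in the scene too. Leave any turquoise look-alike of the part that bears holder_center alone. Of the things like the part that bears tray_floor, leave any that is blue; of the rest the larger one is meant.

How it is judged:
On the way, in this order (a step that is already met when the one before it is completed fails the run):
1. the vise jaw is opened by more than 30 mm (value of joint jaw above 0.03 m), for 0.2 s.
2. the holder is lifted in the fingers, its centre higher than 105 mm above the table (height (world z) of holder_center above 0.105 m and contact force between the fingers and holder above 0.5 N), for 0.1 s.
3. still in the fingers, it is lowered over the tray until its foot is less than 20 mm above the tray floor (z of holder_center in the frame of tray_floor below 0.0675 m and horizontal distance between holder_center and tray_floor below 0.06 m and contact force between the fingers and holder above 0.5 N).
At the end, for the whole second after the job is handed in: The pale holder stands at rest on the cork floor inside the wooden tray (centre within 45 mm of the tray's centre along each side, foot within 8 mm of the floor, upright within 10 degrees), and the vise jaw is left open by more than 30 mm (x of holder_center in the frame of tray_floor between -0.045 and 0.045 m and y of holder_center in the frame of tray_floor between -0.045 and 0.045 m and z of holder_center in the frame of tray_floor between 0.04 and 0.055 m and angle between holder_center's own z axis and vertical below 0.17 rad and value of joint jaw above 0.03 m and linear speed of holder below 0.02 m/s); the robot touches nothing.
It also fails if it takes over 51 s, if anything falls off the work surface, if the arm or the gripper's body presses on something with over 40 N, if the wrist force passes 120 N, or if a joint passes its speed limit or range.

## Working session

There is one attempt and no reset: what is moved stays moved. The work goes in short steps, Python scripts to look and compute and a shell command to move; the robot and the scene stay as the last step left them, time stands still between calls to the robot, and variables do not carry over. Pictures are saved under pics/ and viewed, about 8 in all and at most 12, crops included, and the job is handed in when it is done.

```bash
mkdir -p pics; ls; cat > h.py <<'E'
import numpy as np, cv2
from cell import bot
from scipy.spatial.transform import Rotation as R
def proj(cam,p):
    c=bot.camera_info(cam); return cv2.projectPoints(np.array([p],float),np.array(c['rvec'],float),np.array(c['tvec'],float),np.array(c['camera_matrix'],float),None)[0].ravel().round(0)
def cloud(cam,depth):
    c=bot.camera_info(cam);K=np.array(c['camera_matrix']);Rm=cv2.Rodrigues(np.array(c['rvec'],float))[0]
    v,u=np.mgrid[:depth.shape[0],:depth.shape[1]]
    P=np.stack([(u-K[0,2])/K[0,0]*depth,(v-K[1,2])/K[1,1]*depth,depth],-1)
    return (P-np.array(c['tvec']).ravel())@Rm
def rel(target,deg=None):
    "rows' travel for a world target TCP"
    s=bot.observe(); r=R.from_quat(s['eef_rot'])
    return (r.inv().apply(np.array(target)-s['eef_pos'])/0.25).round(4)
E
python3 - <<'E'
from h import *
s=bot.observe();print(s['t'],s['eef_pos'],s['eef_rot'])
print(R.from_quat(s['eef_rot']).as_matrix().round(3))
im,d=bot.get_image('scene');cv2.imwrite('pics/scene.png',im)
im2,d2=bot.get_image('top');cv2.imwrite('pics/top.png',im2)
np.savez('d.npz',s=d,t=d2,sc=cloud('scene',d),tc=cloud('top',d2))
for cam in ('top','scene'):
  for q in ('jaw_grip','holder_center','tray_floor'):
    for r in bot.tip_of(cam,q)[:4]: print(cam,q,np.round(r['point'],3),round(r['score'],2),proj(cam,r['point']))
E
```

```text
pics
0.0 [ 0.23001305 -0.55346127  0.22982819] [ 9.80681534e-01  1.95609170e-01 -7.09669094e-05 -8.80705469e-04]
[[ 0.923  0.384 -0.   ]
 [ 0.384 -0.923  0.002]
 [ 0.    -0.002 -1.   ]]
top jaw_grip [ 0.524 -0.259  0.088] 0.74 [381. 204.]
top holder_center [ 0.45  -0.136  0.048] 0.83 [342. 227.]
top holder_center [ 0.607 -0.266  0.076] 0.71 [382. 178.]
top tray_floor [0.352 0.252 0.002] 0.95 [227. 258.]
top tray_floor [0.582 0.252 0.005] 0.71 [226. 190.]
top tray_floor [0.383 0.509 0.004] 0.68 [151. 250.]
scene jaw_grip [ 0.522 -0.261  0.092] 0.89 [220. 170.]
scene holder_center [ 0.609 -0.261  0.077] 0.89 [199. 181.]
scene holder_center [ 0.448 -0.137  0.048] 0.66 [256. 189.]
scene holder_center [ 0.526 -0.413  0.048] 0.52 [202. 165.]
scene tray_floor [0.38  0.506 0.009] 0.97 [404. 297.]
scene tray_floor [0.357 0.255 0.01 ] 0.59 [348. 245.]
scene tray_floor [0.582 0.257 0.007] 0.57 [288. 274.]
```

```bash
python3 - <<'E'
import cv2,numpy as np
a=cv2.imread('pics/scene.png');b=cv2.imread('pics/top.png')
x=cv2.resize(a[120:360,130:480],(800,549));cv2.imwrite('pics/s1.png',x)
y=cv2.resize(b[130:330,110:420],(800,516));cv2.imwrite('pics/t1.png',y)
E
```

```text
(no output)
```

View pics/s1.png

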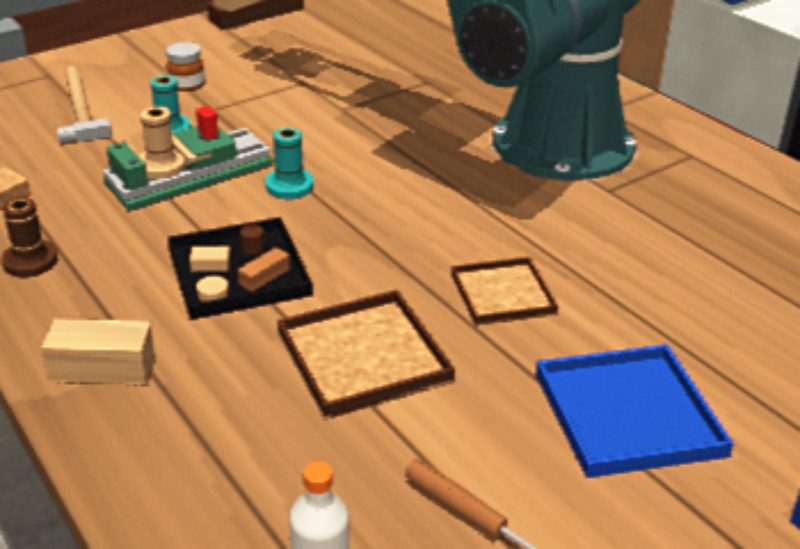

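View pics/t1.png

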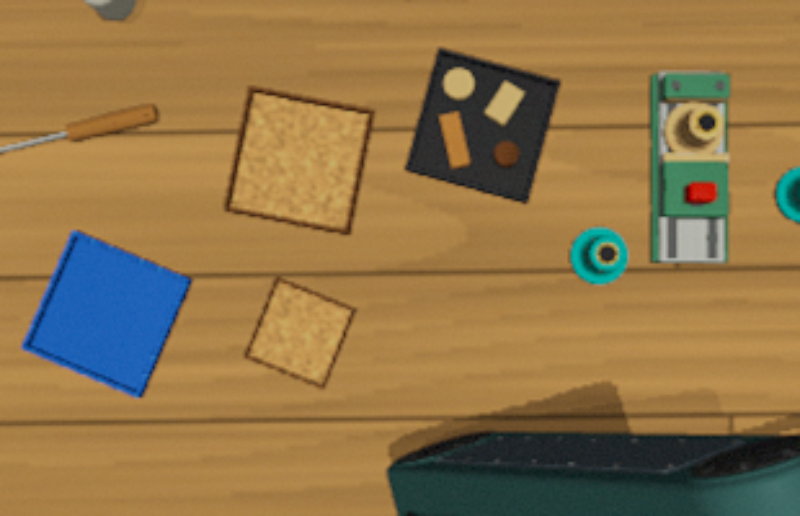

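The scene crop shows the pale holder in the vise and the top crop gives these positions (full top-image pixels):
- **Holder candidates:** the pale one in the vise is at (382,178). The turquoise ones at (342,227) and about (420,205), and the dark one at the scene's left edge, are not it.
- **Tray candidates:** the large cork tray is at (226,190). The small cork (227,258), blue (151,250) and black (297,178) trays are not it.

I choose the pale holder and the large cork tray. Next I measure both.

```bash
python3 - <<'E'
from h import *
z=np.load('d.npz')
for cam,k in (('scene','sc'),('top','tc')):
    im=cv2.imread(f'pics/{cam}.png').astype(int); P=z[k]
    b,g,r=im[...,0],im[...,1],im[...,2]
    near=np.linalg.norm(P[...,:2]-[.565,-.26],axis=-1)<.1
    red=near&(r>150)&(g<60)&(b<60); q=P[red]; print(cam,'red',red.sum(),q.min(0).round(3),q.max(0).round(3),np.median(q,0).round(3))
    top=near&(P[...,2]>.115)&(P[...,2]<.14);q=P[top];print('stemtop',top.sum(),np.median(q,0).round(3),q.min(0).round(3),q.max(0).round(3))
    st=near&(P[...,2]>.1)&(P[...,0]>.57);q=P[st];print('stem',q.min(0).round(3),q.max(0).round(3))
    w=(np.abs(P[...,0]-.582)<.13)&(np.abs(P[...,1]-.254)<.13)&(r>150)&(P[...,2]>-.01)&(P[...,2]<.012)
    w2=(np.abs(P[...,0]-.582)<.13)&(np.abs(P[...,1]-.254)<.13)&(P[...,2]>.013)&(P[...,2]<.03)
    q=P[w2][:,:2];print('tray',len(q),cv2.minAreaRect(q.astype(np.float32)))
    # vise: green pixels outline
    gr=(np.linalg.norm(P[...,:2]-[.565,-.26],axis=-1)<.2)&(g>r+30)&(g>b+12)&(P[...,2]>.005)&(np.abs(P[...,1]+.26)<.08)
    print('vise',cv2.minAreaRect(P[gr][:,:2].astype(np.float32)))
print('hover',rel([.54,-.261,.25]))
E
```

```text
scene red 75 [ 0.516 -0.268  0.065] [ 0.539 -0.235  0.107] [ 0.529 -0.243  0.093]
stemtop 87 [ 0.613 -0.251  0.124] [ 0.589 -0.28   0.115] [ 0.634 -0.233  0.13 ]
stem [ 0.589 -0.28   0.101] [ 0.634 -0.233  0.13 ]
tray 661 ((0.5820163488388062, 0.2573285400867462), (0.17331762611865997, 0.16948488354682922), 78.3874740600586)
vise ((0.5678464770317078, -0.25154757499694824), (0.09779650717973709, 0.2454780638217926), 89.10066986083984)
top red 69 [ 0.511 -0.283  0.062] [ 0.531 -0.241  0.111] [ 0.521 -0.258  0.104]
stemtop 149 [ 0.606 -0.259  0.125] [ 0.586 -0.28   0.117] [ 0.627 -0.238  0.133]
stem [ 0.585 -0.28   0.1  ] [ 0.627 -0.238  0.133]
tray 453 ((0.5782044529914856, 0.2555307447910309), (0.17049406468868256, 0.1684054285287857), 78.14761352539062)
vise ((0.5616945028305054, -0.2599198520183563), (0.10165238380432129, 0.24344508349895477), 89.430908203125)
hover [ 1.5941 -0.6067 -0.0778]
```

```bash
python3 -m handwheel '[{"travel":[0.8,-0.3,-0.04],"delta_rot":[0,0,0.1256],"gripper":0},{"travel":[0.8,-0.3,-0.04],"delta_rot":[0,0,0.1256],"gripper":0},{"travel":[0.8,-0.3,-0.04],"delta_rot":[0,0,0.1256],"gripper":0},{"travel":[0.8,-0.3,-0.04],"delta_rot":[0,0,0.1256],"gripper":0},{"travel":[0.8,-0.3,-0.04],"delta_rot":[0,0,0.1256],"gripper":0},{"travel":[0.8,-0.3,-0.04],"delta_rot":[0,0,0.1256],"gripper":0}]'
python3 -c "
from h import *
s=bot.observe();print(R.from_quat(s['eef_rot']).as_matrix().round(3),rel([.52,-.261,.25]))"
```

```text
t: 1.0
eef_pos: [0.388, -0.406, 0.2409]
eef_rot: [1.0, 0.001, 0.0, -0.0]
contact_force: [-0.8, 0.0, -0.3]
gripper_width: 0.0878
[[ 1.     0.003  0.001]
 [ 0.003 -1.     0.   ]
 [ 0.001 -0.    -1.   ]] [ 0.5299 -0.5786 -0.0358]
```

```bash
python3 -m handwheel '[{"travel":[0.53,-0.58,-0.036],"delta_rot":[0,0,0],"gripper":0},{"travel":[0.53,-0.58,-0.036],"delta_rot":[0,0,0],"gripper":0},{"travel":[0.53,-0.58,-0.036],"delta_rot":[0,0,0],"gripper":0},{"travel":[0.53,-0.58,-0.036],"delta_rot":[0,0,0],"gripper":0},{"travel":[0.53,-0.58,-0.036],"delta_rot":[0,0,0],"gripper":0},{"travel":[0.53,-0.58,-0.036],"delta_rot":[0,0,0],"gripper":0}]'
python3 - <<'E'
from h import *
im,d=bot.get_image('wrist');P=cloud('wrist',d);cv2.imwrite('pics/w1.png',im);np.save('w1.npy',P)
for q in ('jaw_grip','holder_center'):
    for r in bot.tip_of('wrist',q)[:3]: print(q,np.round(r['point'],4),round(r['score'],2),proj('wrist',r['point']))
b,g,r=[im[...,i].astype(int) for i in range(3)]
near=np.linalg.norm(P[...,:2]-[.565,-.26],axis=-1)<.1
q=P[near&(r>130)&(g<70)&(b<70)&(P[...,2]>.098)]; print('redtop',len(q),cv2.minAreaRect(q[:,:2].astype(np.float32)) if len(q) else 0,np.median(q,0) if len(q) else 0)
q=P[near&(P[...,2]>.118)&(P[...,2]<.14)&(P[...,0]>.57)];print('stem',len(q),cv2.minEnclosingCircle(q[:,:2].astype(np.float32)) if len(q) else 0,np.median(q,0) if len(q) else 0)
s=bot.observe();print(s['eef_pos'],s['contact_force'])
E
```

```text
t: 1.6
eef_pos: [0.5187, -0.2635, 0.2495]
eef_rot: [1.0, 0.0, -0.0, 0.0]
contact_force: [-0.2, -0.2, 0.4]
gripper_width: 0.0876
jaw_grip [ 0.5241 -0.2602  0.0846] 0.76 [272. 187.]
holder_center [ 0.5268 -0.4133  0.047 ] 0.96 [397. 177.]
holder_center [ 0.4486 -0.1415  0.0471] 0.59 [183. 236.]
redtop 601 ((0.5579417943954468, -0.2613154351711273), (0.08801884204149246, 0.03062743879854679), 0.13487277925014496) [ 0.52542853 -0.26194638  0.10623711]
stem 1917 ((0.6082740426063538, -0.2632908523082733), 0.021979862824082375) [ 0.60877606 -0.26328227  0.12625326]
[ 0.51760958 -0.26466621  0.24945793] [ 0.06849126 -0.08699979 -0.79482658]
```

View pics/w1.png

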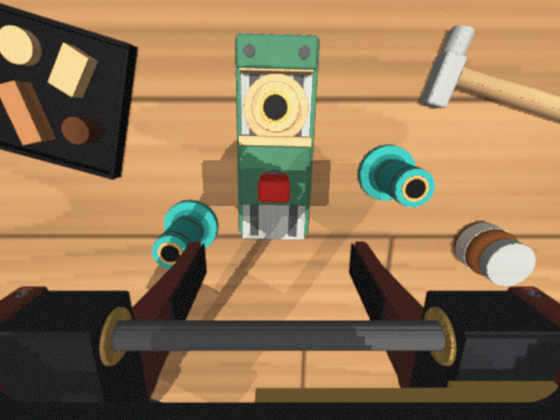

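The wrist picture shows the pale holder in the vise at (275,105), red grip at (273,187), and turquoise look-alikes at (175,235) and (400,180). The choice is confirmed and the vise is aligned with world x.

```bash
python3 -m handwheel '[{"travel":[0.034,-0.011,0.2],"delta_rot":[0,0,0],"gripper":0},{"travel":[0.034,-0.011,0.35],"delta_rot":[0,0,0],"gripper":0},{"travel":[0.034,-0.011,0.47],"delta_rot":[0,0,0],"gripper":0},{"travel":[0.034,-0.011,0.56],"delta_rot":[0,0,0],"gripper":0},{"travel":[0.034,-0.011,0.62],"delta_rot":[0,0,0],"gripper":0},{"travel":[0.034,-0.011,0.66],"delta_rot":[0,0,0],"gripper":0},{"travel":[0.034,-0.011,0.676],"delta_rot":[0,0,0],"gripper":0},{"travel":[0.034,-0.011,0.676],"delta_rot":[0,0,0],"gripper":0}]' 40
python3 -m handwheel '[{"travel":[0,0,0],"delta_rot":[0,0,0],"gripper":255},{"travel":[0,0,0],"delta_rot":[0,0,0],"gripper":255},{"travel":[0,0,0],"delta_rot":[0,0,0],"gripper":255},{"travel":[0,0,0],"delta_rot":[0,0,0],"gripper":255},{"travel":[0,0,0],"delta_rot":[0,0,0],"gripper":255},{"travel":[0,0,0],"delta_rot":[0,0,0],"gripper":255},{"travel":[0,0,0],"delta_rot":[0,0,0],"gripper":255},{"travel":[0,0,0],"delta_rot":[0,0,0],"gripper":255}]' 40
```

```text
t: 2.55
eef_pos: [0.5268, -0.2611, 0.0806]
eef_rot: [1.0, -0.001, -0.0, -0.0]
contact_force: [0.2, 0.8, 0.3]
gripper_width: 0.0877
t: 3.35
eef_pos: [0.5272, -0.2595, 0.0806]
eef_rot: [1.0, -0.001, -0.0, -0.001]
contact_force: [0.0, 4.3, 1.6]
gripper_width: 0.0337
```

Gripped at 34 mm. Pull back 55 mm slowly.

```bash
python3 -m handwheel '[{"travel":[-0.02,0,0],"delta_rot":[0,0,0],"gripper":255},{"travel":[-0.045,0,0],"delta_rot":[0,0,0],"gripper":255},{"travel":[-0.07,0,0],"delta_rot":[0,0,0],"gripper":255},{"travel":[-0.095,0,0],"delta_rot":[0,0,0],"gripper":255},{"travel":[-0.12,0,0],"delta_rot":[0,0,0],"gripper":255},{"travel":[-0.145,0,0],"delta_rot":[0,0,0],"gripper":255},{"travel":[-0.17,0,0],"delta_rot":[0,0,0],"gripper":255},{"travel":[-0.195,0,0],"delta_rot":[0,0,0],"gripper":255},{"travel":[-0.215,0,0],"delta_rot":[0,0,0],"gripper":255},{"travel":[-0.215,0,0],"delta_rot":[0,0,0],"gripper":255}]'
python3 -m handwheel '[{"travel":[0,0,0],"delta_rot":[0,0,0],"gripper":0},{"travel":[0,0,0],"delta_rot":[0,0,0],"gripper":0},{"travel":[0,0,0],"delta_rot":[0,0,0],"gripper":0},{"travel":[0,0,0],"delta_rot":[0,0,0],"gripper":0},{"travel":[0,0,0],"delta_rot":[0,0,0],"gripper":0},{"travel":[0,0,0],"delta_rot":[0,0,0],"gripper":0},{"travel":[0,0,-0.1],"delta_rot":[0,0,0],"gripper":0},{"travel":[0,0,-0.3],"delta_rot":[0,0,0],"gripper":0},{"travel":[0,0,-0.5],"delta_rot":[0,0,0],"gripper":0},{"travel":[0,0,-0.66],"delta_rot":[0,0,0],"gripper":0}]'
python3 - <<'E'
from h import *
im,d=bot.get_image('wrist');P=cloud('wrist',d);cv2.imwrite('pics/w2.png',im)
for r in bot.tip_of('wrist','jaw_grip')[:2]: print(np.round(r['point'],4),round(r['score'],2))
near=np.linalg.norm(P[...,:2]-[.565,-.26],axis=-1)<.1
q=P[near&(P[...,2]>.118)&(P[...,2]<.14)&(P[...,0]>.57)];print('stem',len(q),cv2.minEnclosingCircle(q[:,:2].astype(np.float32)) if len(q) else 0,np.median(q,0) if len(q) else 0)
s=bot.observe();print(s['eef_pos'],rel([.608,-.263,.25]))
E
```

```text
t: 4.35
eef_pos: [0.4729, -0.2583, 0.0806]
eef_rot: [1.0, -0.001, -0.0, -0.002]
contact_force: [1.7, 7.7, 2.9]
gripper_width: 0.0338
t: 5.35
eef_pos: [0.4738, -0.2606, 0.2484]
eef_rot: [1.0, -0.0, 0.001, 0.001]
contact_force: [1.1, -1.5, -0.0]
gripper_width: 0.0878
[ 0.4685 -0.2577  0.0864] 0.97
stem 2357 ((0.6127359867095947, -0.26523178815841675), 0.022226357832551003) [ 0.61220016 -0.26519682  0.13370265]
[ 0.47669555 -0.26268538  0.25185341] [0.5251 0.0008 0.0123]
```

View pics/w2.png

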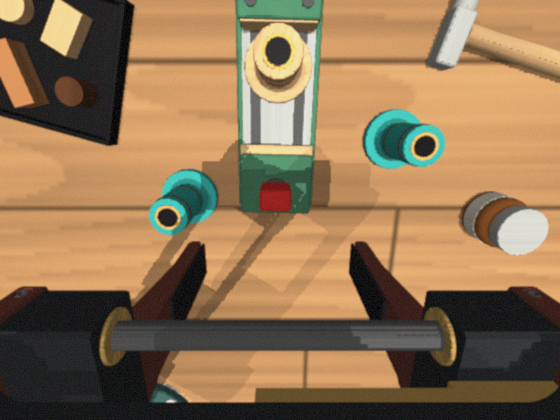

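The jaw is open by about 54 mm: the grip at (275,197) has moved well away from the holder at (278,60), which still stands in place. Next I go over the stem.

```bash
python3 -m handwheel '[{"travel":[0.2,0.01,0],"delta_rot":[0,0,0],"gripper":0},{"travel":[0.38,0.01,0],"delta_rot":[0,0,0],"gripper":0},{"travel":[0.5,0.01,0],"delta_rot":[0,0,0],"gripper":0},{"travel":[0.54,0.01,0],"delta_rot":[0,0,0],"gripper":0},{"travel":[0.54,0.01,0],"delta_rot":[0,0,0],"gripper":0},{"travel":[0.54,0.01,0],"delta_rot":[0,0,0],"gripper":0}]'
python3 - <<'E'
from h import *
for i in range(3): bot.get_image('top');s=bot.observe();print(s['eef_pos'],s['eef_rot'].round(4) if hasattr(s['eef_rot'],'round') else s['eef_rot'],rel([.609,-.264,.089]))
E
```

```text
t: 6.05
eef_pos: [0.6069, -0.2627, 0.2448]
eef_rot: [1.0, -0.0, -0.001, -0.0]
contact_force: [0.2, 0.6, 1.0]
gripper_width: 0.0876
[ 0.60676761 -0.26280532  0.24510369] [ 1.e+00 -6.e-04 -1.e-03 -4.e-04] [0.0102 0.0052 0.6244]
[ 0.60685595 -0.26291635  0.24544182] [ 1.e+00 -7.e-04 -7.e-04 -3.e-04] [0.0095 0.0047 0.6258]
[ 0.60704918 -0.26301408  0.24570044] [ 1.e+00 -8.e-04 -4.e-04 -2.e-04] [0.0083 0.0041 0.6268]
```

```bash
python3 -m handwheel '[{"travel":[0.008,0.004,0.15],"delta_rot":[0,0,0],"gripper":0},{"travel":[0.008,0.004,0.3],"delta_rot":[0,0,0],"gripper":0},{"travel":[0.008,0.004,0.42],"delta_rot":[0,0,0],"gripper":0},{"travel":[0.008,0.004,0.52],"delta_rot":[0,0,0],"gripper":0},{"travel":[0.008,0.004,0.58],"delta_rot":[0,0,0],"gripper":0},{"travel":[0.008,0.004,0.615],"delta_rot":[0,0,0],"gripper":0},{"travel":[0.008,0.004,0.63],"delta_rot":[0,0,0],"gripper":0},{"travel":[0.008,0.004,0.63],"delta_rot":[0,0,0],"gripper":0}]' 25
python3 -m handwheel '[{"travel":[0,0,0],"delta_rot":[0,0,0],"gripper":255},{"travel":[0,0,0],"delta_rot":[0,0,0],"gripper":255},{"travel":[0,0,0],"delta_rot":[0,0,0],"gripper":255},{"travel":[0,0,0],"delta_rot":[0,0,0],"gripper":255},{"travel":[0,0,0],"delta_rot":[0,0,0],"gripper":255},{"travel":[0,0,0],"delta_rot":[0,0,0],"gripper":255},{"travel":[0,0,0],"delta_rot":[0,0,0],"gripper":255},{"travel":[0,0,0],"delta_rot":[0,0,0],"gripper":255}]' 25
```

```text
t: 7.0
eef_pos: [0.6108, -0.2642, 0.0887]
eef_rot: [1.0, -0.0, 0.0, 0.0]
contact_force: [-0.0, 0.5, 0.7]
gripper_width: 0.0875
t: 7.8
eef_pos: [0.6105, -0.2637, 0.0882]
eef_rot: [1.0, -0.0, -0.0, -0.0]
contact_force: [0.3, 1.5, 1.7]
gripper_width: 0.0436
```

```bash
python3 -m handwheel '[{"travel":[0,0,-0.03],"delta_rot":[0,0,0],"gripper":255},{"travel":[0,0,-0.08],"delta_rot":[0,0,0],"gripper":255},{"travel":[0,0,-0.15],"delta_rot":[0,0,0],"gripper":255},{"travel":[0,0,-0.23],"delta_rot":[0,0,0],"gripper":255},{"travel":[0,0,-0.31],"delta_rot":[0,0,0],"gripper":255},{"travel":[0,0,-0.38],"delta_rot":[0,0,0],"gripper":255},{"travel":[0,0,-0.43],"delta_rot":[0,0,0],"gripper":255},{"travel":[0,0,-0.46],"delta_rot":[0,0,0],"gripper":255},{"travel":[0,0,-0.46],"delta_rot":[0,0,0],"gripper":255},{"travel":[0,0,-0.46],"delta_rot":[0,0,0],"gripper":255}]'
python3 - <<'E'
from h import *
im,d=bot.get_image('scene');cv2.imwrite('pics/s2.png',cv2.resize(im[90:330,130:450],(800,600)))
for r in bot.tip_of('scene','holder_center')[:3]: print(np.round(r['point'],4),round(r['score'],2))
print(rel([.581,.256,.204]))
E
```

```text
t: 8.8
eef_pos: [0.6101, -0.2638, 0.2027]
eef_rot: [1.0, -0.0, -0.0, -0.0]
contact_force: [0.5, 0.5, -2.2]
gripper_width: 0.044
[ 0.6083 -0.2633  0.1867] 0.77
[ 0.524  -0.4152  0.0524] 0.77
[ 0.4488 -0.1406  0.0467] 0.67
[-0.1171 -2.0785 -0.0055]
```

View pics/s2.png

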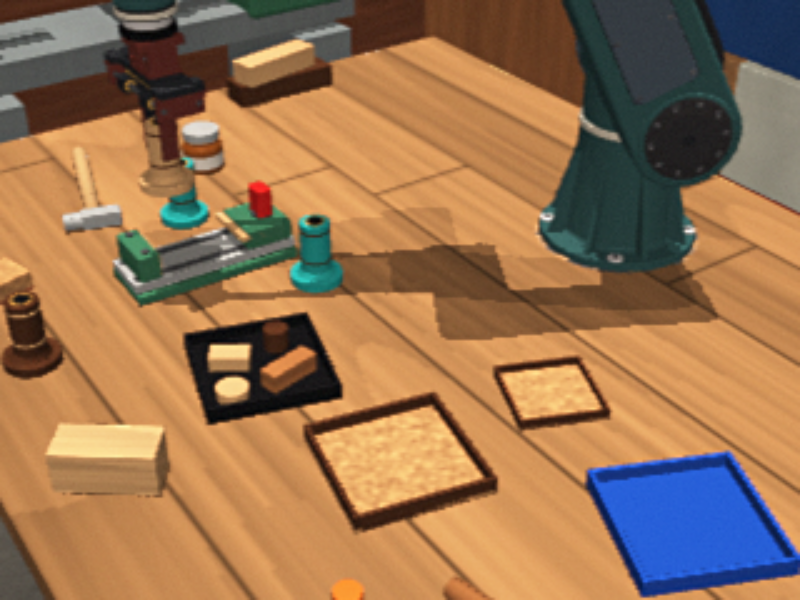

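The holder is lifted upright in the fingers at (165,150), and the jaw stays open. Carry it over to the tray.

```bash
python3 -m handwheel '[{"travel":[0,-0.04,0],"delta_rot":[0,0,0],"gripper":255},{"travel":[0,-0.12,0],"delta_rot":[0,0,0],"gripper":255},{"travel":[0,-0.22,0],"delta_rot":[0,0,0],"gripper":255},{"travel":[0,-0.34,0],"delta_rot":[0,0,0],"gripper":255},{"travel":[0,-0.46,0],"delta_rot":[0,0,0],"gripper":255},{"travel":[0,-0.58,0],"delta_rot":[0,0,0],"gripper":255},{"travel":[-0.02,-0.7,0],"delta_rot":[0,0,0],"gripper":255},{"travel":[-0.03,-0.82,0],"delta_rot":[0,0,0],"gripper":255},{"travel":[-0.04,-0.92,0],"delta_rot":[0,0,0],"gripper":255},{"travel":[-0.05,-1,0],"delta_rot":[0,0,0],"gripper":255}]'
python3 -m handwheel '[{"travel":[0,-0.1,0],"delta_rot":[0,0,0],"gripper":255},{"travel":[-0.01,-0.22,0],"delta_rot":[0,0,0],"gripper":255},{"travel":[-0.02,-0.34,0],"delta_rot":[0,0,0],"gripper":255},{"travel":[-0.03,-0.46,0],"delta_rot":[0,0,0],"gripper":255},{"travel":[-0.04,-0.58,0],"delta_rot":[0,0,0],"gripper":255},{"travel":[-0.05,-0.7,0],"delta_rot":[0,0,0],"gripper":255},{"travel":[-0.06,-0.82,0],"delta_rot":[0,0,0],"gripper":255},{"travel":[-0.065,-0.92,0],"delta_rot":[0,0,0],"gripper":255},{"travel":[-0.065,-0.98,0],"delta_rot":[0,0,0],"gripper":255},{"travel":[-0.065,-1,0],"delta_rot":[0,0,0],"gripper":255}]'
python3 -c "
from h import *
bot.get_image('scene');bot.get_image('scene')
s=bot.observe();print(s['eef_pos'],s['gripper_width'],rel([.581,.256,.204]))
for r in bot.tip_of('scene','holder_center')[:3]: print(np.round(r['point'],4),round(r['score'],2))"
```

```text
t: 9.9
eef_pos: [0.597, -0.0106, 0.203]
eef_rot: [1.0, 0.0, -0.0, -0.001]
contact_force: [-0.5, 0.1, -2.4]
gripper_width: 0.0434
t: 10.9
eef_pos: [0.5812, 0.2382, 0.203]
eef_rot: [1.0, 0.001, -0.0, -0.0]
contact_force: [-0.1, 0.4, -1.9]
gripper_width: 0.044
[0.58167864 0.23656638 0.20303361] 0.04377409777107399 [-0.0027 -0.0777 -0.0039]
[ 0.4477 -0.1377  0.0493] 0.84
[ 0.5271 -0.4139  0.0513] 0.64
[0.5772 0.2407 0.1918] 0.61
```

```bash
python3 -m handwheel '[{"travel":[0,-0.03,0.04],"delta_rot":[0,0,0],"gripper":255},{"travel":[0,-0.06,0.1],"delta_rot":[0,0,0],"gripper":255},{"travel":[0,-0.075,0.18],"delta_rot":[0,0,0],"gripper":255},{"travel":[0,-0.075,0.26],"delta_rot":[0,0,0],"gripper":255},{"travel":[0,-0.075,0.34],"delta_rot":[0,0,0],"gripper":255},{"travel":[0,-0.075,0.41],"delta_rot":[0,0,0],"gripper":255},{"travel":[0,-0.075,0.46],"delta_rot":[0,0,0],"gripper":255},{"travel":[0,-0.075,0.49],"delta_rot":[0,0,0],"gripper":255},{"travel":[0,-0.075,0.5],"delta_rot":[0,0,0],"gripper":255},{"travel":[0,-0.075,0.5],"delta_rot":[0,0,0],"gripper":255}]'
python3 -m handwheel '[{"travel":[0,0,0.01],"delta_rot":[0,0,0],"gripper":255},{"travel":[0,0,0.02],"delta_rot":[0,0,0],"gripper":255},{"travel":[0,0,0.03],"delta_rot":[0,0,0],"gripper":255},{"travel":[0,0,0.038],"delta_rot":[0,0,0],"gripper":255},{"travel":[0,0,0.044],"delta_rot":[0,0,0],"gripper":255},{"travel":[0,0,0.048],"delta_rot":[0,0,0],"gripper":255},{"travel":[0,0,0.048],"delta_rot":[0,0,0],"gripper":255}]'
python3 - <<'E'
from h import *
im,d=bot.get_image('scene');cv2.imwrite('pics/s3.png',cv2.resize(im[180:330,220:420],(800,600)))
for r in bot.tip_of('scene','holder_center')[:4]: print(np.round(r['point'],4),round(r['score'],2))
E
```

```text
t: 12.05
eef_pos: [0.5823, 0.2548, 0.0781]
eef_rot: [1.0, -0.0, -0.0, -0.0]
contact_force: [-0.6, -0.2, -0.9]
gripper_width: 0.0437
t: 12.75
eef_pos: [0.582, 0.2548, 0.066]
eef_rot: [1.0, -0.0, -0.0, -0.0]
contact_force: [0.6, -0.2, -0.6]
gripper_width: 0.0438
[ 0.448  -0.1381  0.0487] 0.85
[ 0.5282 -0.414   0.0494] 0.78
[0.5796 0.2596 0.0512] 0.74
```

View pics/s3.png

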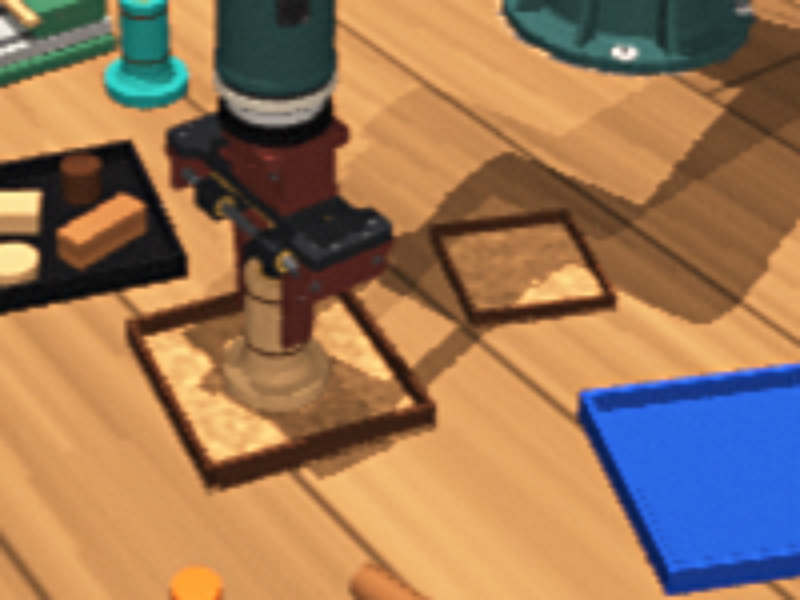

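The holder is over the middle of the large cork tray at (275,370), upright and about 2 mm off the floor. I lower it until it makes contact.

```bash
python3 -m handwheel '[{"travel":[0,0,0.003],"delta_rot":[0,0,0],"gripper":255},{"travel":[0,0,0.006],"delta_rot":[0,0,0],"gripper":255},{"travel":[0,0,0.006],"delta_rot":[0,0,0],"gripper":255}]'
python3 -m handwheel '[{"travel":[0,0,0.003],"delta_rot":[0,0,0],"gripper":255},{"travel":[0,0,0.003],"delta_rot":[0,0,0],"gripper":255}]'
```

```text
t: 13.15
eef_pos: [0.5821, 0.2548, 0.0646]
eef_rot: [1.0, -0.0, -0.0, -0.0]
contact_force: [0.7, -0.8, -1.5]
gripper_width: 0.0438
t: 13.35
eef_pos: [0.5822, 0.2549, 0.0642]
eef_rot: [1.0, -0.0, 0.0, -0.0]
contact_force: [-0.8, 0.0, 2.0]
gripper_width: 0.0438
```

Contact: the vertical force changed from -1.5 to +2 N. Release and rise.

```bash
python3 -m handwheel '[{"travel":[0,0,0],"delta_rot":[0,0,0],"gripper":0},{"travel":[0,0,0],"delta_rot":[0,0,0],"gripper":0},{"travel":[0,0,0],"delta_rot":[0,0,0],"gripper":0},{"travel":[0,0,0],"delta_rot":[0,0,0],"gripper":0},{"travel":[0,0,0],"delta_rot":[0,0,0],"gripper":0},{"travel":[0,0,0],"delta_rot":[0,0,0],"gripper":0},{"travel":[0,0,-0.1],"delta_rot":[0,0,0],"gripper":0},{"travel":[0,0,-0.25],"delta_rot":[0,0,0],"gripper":0},{"travel":[0,0,-0.45],"delta_rot":[0,0,0],"gripper":0},{"travel":[0,0,-0.6],"delta_rot":[0,0,0],"gripper":0}]'
python3 -m handwheel '[{"travel":[-0.2,0,0],"delta_rot":[0,0,0],"gripper":0},{"travel":[-0.4,0,0],"delta_rot":[0,0,0],"gripper":0},{"travel":[-0.5,0,0],"delta_rot":[0,0,0],"gripper":0},{"travel":[-0.5,0,0],"delta_rot":[0,0,0],"gripper":0},{"travel":[-0.5,0,0],"delta_rot":[0,0,0],"gripper":0}]'
python3 - <<'E'
from h import *
im,d=bot.get_image('scene');cv2.imwrite('pics/s4.png',cv2.resize(im[110:350,130:450],(800,600)))
for q in ('holder_center','jaw_grip','tray_floor'):
  for r in bot.tip_of('scene',q)[:4]: print(q,np.round(r['point'],4),round(r['score'],2))
im,d=bot.get_image('wrist');P=cloud('wrist',d)
q=P[(np.linalg.norm(P[...,:2]-[.582,.255],axis=-1)<.06)&(P[...,2]>.09)&(P[...,2]<.12)]
if len(q): print('top',cv2.minEnclosingCircle(q[:,:2].astype(np.float32)),np.median(q,0))
E
```

```text
t: 14.35
eef_pos: [0.5826, 0.255, 0.2166]
eef_rot: [1.0, -0.0, 0.001, -0.0]
contact_force: [0.2, 0.5, 0.8]
gripper_width: 0.0877
t: 14.85
eef_pos: [0.4577, 0.2552, 0.2145]
eef_rot: [1.0, -0.0, 0.001, -0.0]
contact_force: [1.5, -0.3, 1.4]
gripper_width: 0.0879
holder_center [ 0.4492 -0.1374  0.0492] 0.94
holder_center [0.5809 0.2584 0.0524] 0.92
holder_center [ 0.5253 -0.414   0.0489] 0.81
jaw_grip [ 0.4687 -0.2573  0.0911] 0.58
tray_floor [0.378  0.5034 0.0107] 0.87
tray_floor [0.5808 0.2557 0.0072] 0.66
tray_floor [0.3539 0.2543 0.0063] 0.66
top ((0.5801724791526794, 0.25360241532325745), 0.022212760522961617) [0.58020084 0.2532119  0.10213841]
```

View pics/s4.png

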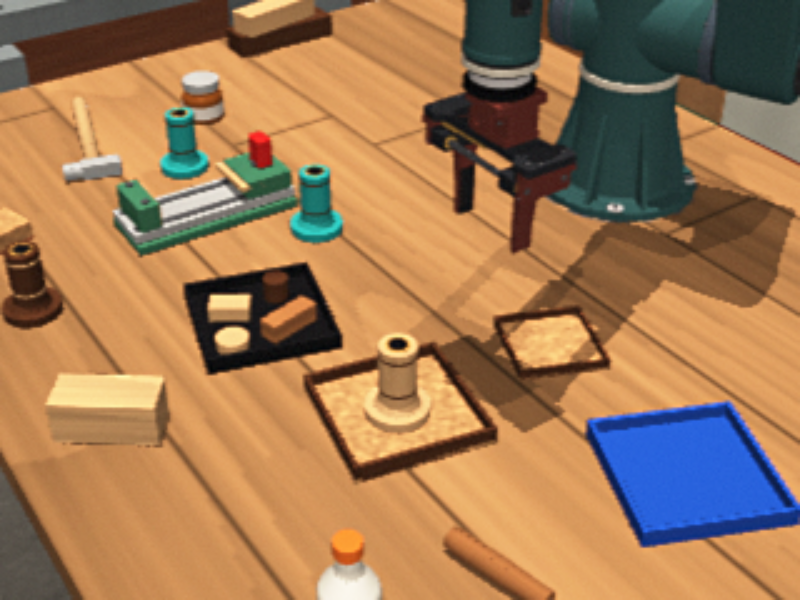

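The pale holder stands upright in the large cork tray at (398,380). The jaw is open and the robot is clear of everything.

```bash
python3 -c "
from cell import bot
print(bot.close_job())"
```

```text
the job is handed in; nothing more can be done
None
```

The pale holder now stands upright in the large cork-floored tray, the vise jaw is left open, and the job was handed in shortly after 15 s of the allowed 51 s. I pulled the jaw open by its red grip, lifted the holder by its stem, lowered it until it touched the floor, then let go and backed off.

- **Holder position:** the last checks put it within about 3 mm of the tray's centre. Its centre is at z ≈ 0.052 m, against 0.0535 m expected when standing on the floor.
- **Jaw:** the grip is at x ≈ 0.469 m, about 55 mm from where it started, so it is well past the required 30 mm.
- **Robot:** it is about 0.12 m from the holder and touches nothing.

No check failed. The scene and wrist cameras differed by about 5 mm on the holder's y position, which is within calibration error. The hand-in gives no verdict, so I don't know the judged result.

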